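# Hold the rag can open

### The job

Someone needs to drop inky rags into the bench-top rag can, but the tray of gouges has been shoved under its hand lever. Slide the tray out of the way along the table with your fingertips, then press the lever's plate slowly all the way down so that the heavy lid rises fully open without flying up, and finish while still holding the lever down and the lid open. Do not pick up or lift anything, keep your hands off the lid and leave the cup, tin and bottle alone.

Things in the scene. Friction and masses are not known exactly. Their poses are not given: they have to be found in the camera images.
- rag_can: Bare-metal bench-top rag can, fixed to the table: round, 236 mm across (lid 244 mm), 260 mm tall with its lid shut. Origin: centre of its underside, on the table. Its -x axis is the front, where the lever sticks out of the base; +x is the back, where the lid's hinge is (axis 150 mm behind the can's centre, 240 mm up, parallel to y).
- press_plate (a point): Centre of the top face of the flat rubber-topped press plate on the lever's long end: 55 mm along the lever, 65 mm across, 9 mm thick, on a bar 26 mm wide that leaves the can's base along the can's -x. At rest: 230 mm from the can's centre line, 89 mm above the table, sloping 0.18 rad with its outer edge higher. Fully down: 29 mm above the table, nearly level.
- lever (a joint): Turn of the lever, rad: 0 at rest, 0.215 fully down (end stop). Its pivot is in the base, 45 mm behind the can's centre, 32 mm up, 280 mm from the plate (60 mm travel there). The short end lifts a rod that raises the lid, whose weight brings the lever back. It takes 12 to 20 N at the plate at first, 4 to 8 N when open. The tray under the plate stops it about two thirds down.
- lid (a joint): Opening of the round steel lid about its rear hinge, rad: 0 shut, about 1.13 fully open (lever fully down). It rises in step with the lever, 5.2 times its angle, and falls shut if the lever is let go.
- tray_centre (a point): Centre of a loose open plywood tray (18 mm above the table): 220 mm long (x axis), 100 mm wide (y axis), 36 mm tall, walls 6 mm, three gouges fixed in one half, 0.45 kg. It lies about square across the lever, one end under the press plate (some 35 mm below it), most of it free on the robot's side of the lever, with about 90 mm of open table between its long side and the can.
- cup_centre (a point): White plastic cup standing loose beside the lever, away from the robot: 70 mm across, 85 mm tall. Point: half-way up. Bystander, leave alone.
- tin_centre (a point): Small plain metal ink tin standing loose beyond the tray, to the robot's left and nearer the robot than the bottle: 72 mm across, 62 mm tall. Point: half-way up. Bystander, leave alone.
- bottle_centre (a point): Clear water bottle standing loose beyond the tray, to the robot's left: 72 mm across, 230 mm tall. Point: half-way up. Bystander, leave alone.
Things that resemble listed ones, but are neither listed nor needed, are in the scene too. Of the things like the part that bears tray_centre, leave any that is orange; of the rest the larger one is meant.

How it is judged:
By the outcome, as a careful person would: the job done as asked, in the order asked, and still so for the second after the job is handed in, while the arm keeps its last pose, push and grip.
It also fails if it takes over 45 s, if anything falls off the work surface, if the arm or the gripper's body presses on something with over 40 N, if the wrist force passes 120 N, or if a joint passes its speed limit or range.

### The arm

A 6-joint arm with a two-finger parallel gripper is mounted at the origin on the work surface. World frame = base frame: x ahead of the robot, y to its left, z up, the work surface at z = 0. Lengths are in m, angles in rad, forces in N, time in s.
With the tool pointing down it reaches from about 0.35 to 0.95 m from the base axis. Payload 17.4 kg.
Tool frame: the origin (TCP) lies midway between the tips of the shut fingers; the grasp point (between the pads) lies 19 mm behind it; z points along the fingers, x is the direction in which the jaws open and shut, and the axes are right-handed (so a half turn about z gives the same grasp; the last joint's range is limited). The gripper opens to 93 mm and grips with 3 to 60 N. Pads are 15 mm wide; open, the fingers measure 128 mm over their backs; the gripper's body (75 mm by 188 mm) begins 65 mm behind the grasp point.
Start: joints at [-1.378, 0.116, 1.442, -0, 1.584, -0.038], TCP at [0.154, -0.657, 0.219] pointing down, gripper open.
Joint ranges: [-2.83, 2.83], [-0.83, 2.19], [0.07, 2.5], [-1.14, 4.28], [0.01, 3], [-2.97, 2.97]. Speed limits (rad/s): [1.89, 1.89, 2.22, 3.14, 3.14, 3.14].

### API

Orientations are given as a 3x3 rotation matrix whose columns are the frame's x, y, z axes.
In Python, from plant import ctrl gives the robot as it stands.
- The arm moves only by the shell command python3 -m creep 'ROWS'. ROWS is JSON, a list of rows, each a list of 3 entries, a list of its own where there are three numbers: the shift along the tool's x, y, z in units of 40 mm (1.0 is 40 mm), then the turn about the tool's z in units of 5 degrees (1.0 is 5 degrees), then the opening, from 0 (shut) to 1 (fully open). In form: [[[tx, ty, tz], yaw, jaw], ...]. A call has 1 to 5 rows; each row is the pose to reach, as a shift and turn from the pose commanded when the call began, along the tool's axes at that moment; what a row does not reach only later rows make up. A row lasts 1/12 s, in which the tool goes at most 41.7 mm and 7.16 degrees, less where a joint would pass 70% of its speed; a pose out of reach is approached as far as the arm can. A call with a gripper value outside its range is refused whole. The fingers move at their own pace and stop on an object; the grip force is fixed at half the most. Time passes only in rows, so rows that repeat a pose let the fingers close. It gives the time, the measured TCP pose, the force and the opening at its end, in the units of the state.
- ctrl.state(): the state, without advancing time (a new reading comes with each control period).
- ctrl.snapshot(name): name is "side" or "top"; returns (picture, depth): 420x560x3 uint8, blue, green, red; 420x560 float32, m along the optical axis (not along the pixel's ray), 0 where there is no reading.
- ctrl.get_calibration(name): a dict with "fx", "fy", "cx", "cy" (pixels), "distortion" ([k1, k2, p1, p2, k3] as OpenCV has them; the pictures are not rectified), "rvec" (rotation vector, rad) and "tvec" (3), from world to camera coordinates, as OpenCV has them. Camera axes: x right, y down, z forward; pixel columns grow to the right and rows downward; lengths in m; the calibration is good to about 2 mm. A picture is of the moment at which its call begins. get_calibration takes no time and is no camera call.
- ctrl.close_job(): hands the job in, once; it reports no verdict.
The state is a dict: "time": time; "joint_positions": joint angles; "joint_vel": joint speeds; "joint_efforts": joint torques, N m; "eef_pos": TCP position; "orientation": TCP orientation; "wrist_force": force on the tool from outside, world axes, zero at the start; "ft_torque": the same for the moment, N m; "width": finger opening in m.
Only numpy, scipy, OpenCV 4.12 (cv2) and the standard library are available. Lean on these libraries where they do the work, as an engineer would, in place of code of your own. Each camera call takes 0.05 s, during which the arm holds its last target. There are 200 camera calls.

## Working session

There is one attempt and no reset: what is moved stays moved. The work goes in short steps, Python scripts to look and compute and a shell command to move; the robot and the scene stay as the last step left them, time stands still between calls to the robot, and variables do not carry over. Pictures are saved under pics/ and viewed, about 8 in all and at most 12, crops included, and the job is handed in when it is done.

```bash
mkdir -p pics; ls
python3 - <<'E'
from plant import ctrl
import cv2,numpy as np
for n in("top","side"):
    p,d=ctrl.snapshot(n); cv2.imwrite(f"pics/{n}0.png",p); np.save(f"pics/{n}0.npy",d)
    c=ctrl.get_calibration(n); R=cv2.Rodrigues(np.array(c["rvec"],float))[0]; print(n,c["fx"],-R.T@np.array(c["tvec"]).ravel(), R.tolist())
s=ctrl.state(); print(s["time"],s["eef_pos"],s["orientation"],s["wrist_force"])
E
```

```text
pics
top 449.94965317556444 [ 0.3928317  -0.04116947  1.5454846 ] [[-0.0045601806139790035, -0.9999621602315455, -0.007408296553807314], [-0.9942670764452756, 0.005325388874306225, -0.10679241981668203], [0.10682783087628865, 0.006878832633425654, -0.994253738344427]]
side 505.4272529219886 [0.1876417  0.82153364 1.1728448 ] [[-0.935655356319279, -0.3529127882142249, -0.0012720479176622085], [-0.2589134793278325, 0.6888813354144832, -0.6770570994679209], [0.2398183988216901, -0.6331627512989214, -0.7359293892447705]]
0.1 [ 0.15435842 -0.6569251   0.21799438] [[ 2.28727335e-01 -9.73490508e-01 -1.90618749e-04]
 [-9.73489979e-01 -2.28727409e-01  1.01681220e-03]
 [-1.03345676e-03 -4.70073032e-05 -9.99999465e-01]] [-0.18213623  0.04311088  0.32554961]
```

View pics/top0.png

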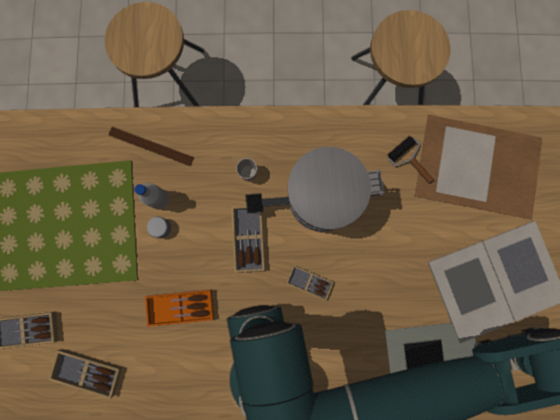

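View pics/side0.png

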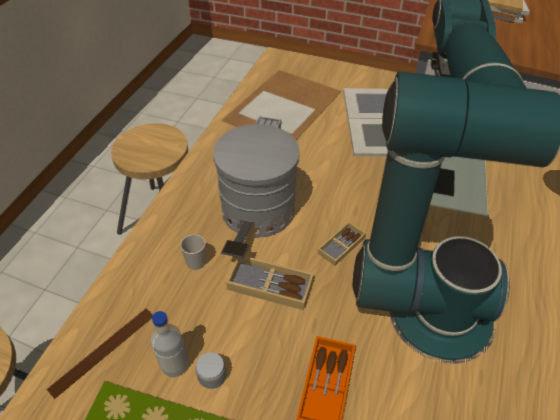

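The top view shows the can at (330,190), the plate at (254,203) and the wanted tray at (249,240), which lies under the plate. The cup is at (247,169), the tin at (158,227) and the bottle at (150,195). Tray look-alikes:
- small one at (311,282)
- orange one at (180,307), to be left alone
- others at (25,330) and (85,373)

The one under the plate is the larger non-orange tray that fits the description. I'll measure it next.

```bash
cat > h.py <<'E'
import cv2,numpy as np
from plant import ctrl
def cloud(n,d):
    c=ctrl.get_calibration(n);K=np.array([[c["fx"],0,c["cx"]],[0,c["fy"],c["cy"]],[0,0,1]])
    R=cv2.Rodrigues(np.array(c["rvec"],float))[0];t=np.array(c["tvec"],float).ravel()
    v,u=np.mgrid[:420,:560]
    q=cv2.undistortPoints(np.stack([u,v],-1).reshape(-1,1,2).astype(float),K,np.array(c["distortion"],float)).reshape(420,560,2)
    P=np.dstack([q*d[...,None],d])
    return (P-t)@R
E
python3 - <<'E'
from h import *
for n in("top","side"):
    d=np.load(f"pics/{n}0.npy");W=cloud(n,d);im=cv2.imread(f"pics/{n}0.png")
    def box(nm,u0,u1,v0,v1,z0,z1):
        P=W[v0:v1,u0:u1].reshape(-1,3);P=P[(P[:,2]>z0)&(P[:,2]<z1)&(d[v0:v1,u0:u1].ravel()>0)]
        if len(P)<4: print(n,nm,'few');return
        r=cv2.minAreaRect(P[:,:2].astype(np.float32))
        print(n,nm,len(P),'rect c',np.round(r[0],3),'size',np.round(r[1],3),'ang %.1f'%r[2],'z %.3f %.3f'%tuple(np.percentile(P[:,2],[5,95])),'min',P.min(0).round(3),'max',P.max(0).round(3))
    if n=="top":
        box('tray',225,275,205,280,.015,.05);box('plate',240,268,185,220,.06,.13);box('lid',280,376,140,240,.235,.29)
        box('cup',232,262,155,183,.03,.1);box('tin',140,175,212,242,.03,.08);box('bottle',130,168,178,212,.05,.25);box('bar',266,285,190,215,.03,.13)
        box('small',285,338,262,302,.012,.05)
    else:
        box('tray',222,320,255,310,.015,.05);box('plate',218,252,238,258,.06,.13);box('lid',210,305,128,185,.235,.29);box('cup',178,210,232,272,.03,.1);box('tin',190,230,350,390,.03,.08)
a=cv2.imread("pics/top0.png")[150:300,200:350];b=cv2.imread("pics/side0.png")[200:320,170:350]
cv2.imwrite("pics/crop.png",np.hstack([cv2.resize(a,(400,400)),cv2.resize(b,(400,267)) if 0 else cv2.copyMakeBorder(cv2.resize(b,(400,267)),0,133,0,0,0)]))
E
```

```text
top tray 832 rect c [0.471 0.071] size [0.22 0.1 ] ang 3.0 z 0.017 0.040 min [0.359 0.016 0.015] max [0.581 0.127 0.046]
top plate 376 rect c [0.585 0.038] size [0.065 0.072] ang 6.6 z 0.077 0.096 min [0.551 0.003 0.071] max [0.618 0.075 0.1  ]
top lid 5505 rect c [ 0.609 -0.183] size [0.243 0.244] ang 50.7 z 0.246 0.262 min [ 0.489 -0.32   0.237] max [ 0.73  -0.063  0.268]
top cup 195 rect c [0.701 0.072] size [0.067 0.066] ang 45.2 z 0.033 0.088 min [0.667 0.039 0.031] max [0.735 0.106 0.09 ]
top tin 366 rect c [0.509 0.371] size [0.068 0.065] ang 2.6 z 0.044 0.067 min [0.476 0.339 0.033] max [0.544 0.404 0.071]
top bottle 596 rect c [0.607 0.375] size [0.067 0.072] ang 56.8 z 0.068 0.231 min [0.573 0.341 0.05 ] max [0.643 0.415 0.236]
top bar 151 rect c [ 0.592 -0.023] size [0.027 0.062] ang 5.0 z 0.065 0.081 min [ 0.576 -0.053  0.06 ] max [0.606 0.007 0.084]
top small 345 rect c [ 0.329 -0.139] size [0.146 0.081] ang 66.6 z 0.013 0.028 min [ 0.264 -0.217  0.012] max [ 0.391 -0.058  0.033]
side tray 1744 rect c [0.472 0.074] size [0.222 0.106] ang 3.7 z 0.017 0.038 min [0.359 0.015 0.015] max [0.583 0.132 0.043]
side plate 398 rect c [0.586 0.036] size [0.067 0.083] ang 6.0 z 0.078 0.095 min [ 0.55  -0.006  0.066] max [0.62  0.079 0.098]
side lid 3984 rect c [ 0.606 -0.171] size [0.244 0.227] ang 20.3 z 0.243 0.261 min [ 0.488 -0.301  0.235] max [ 0.732 -0.056  0.266]
side cup 556 rect c [0.699 0.074] size [0.07  0.066] ang 83.5 z 0.034 0.086 min [0.666 0.039 0.03 ] max [0.732 0.11  0.093]
side tin 789 rect c [0.508 0.377] size [0.07  0.067] ang 2.4 z 0.038 0.065 min [0.473 0.343 0.03 ] max [0.543 0.411 0.069]
```

View pics/crop.png

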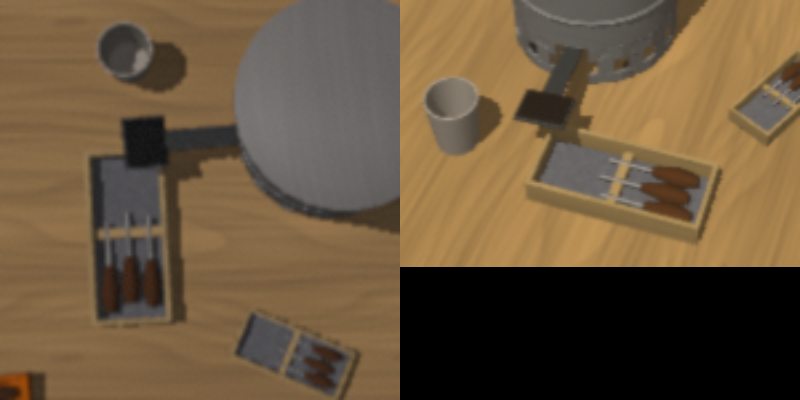

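The tray under the plate measures 220×100 mm in both views, centred at (0.471, 0.072) with yaw 3°. That matches the description, and the small tray is only 146×81 mm. The plate is at (0.585, 0.045), 89 mm up.

Plan: push the tray's can-side wall along +y by about 105 mm, with half-open fingers along x at x≈0.435. That leaves about 100 mm to the tin.

```bash
cat >> h.py <<'E'
def go(x,y,z,ang):
    s=ctrl.state();R=np.array(s["orientation"]);p=np.array(s["eef_pos"])
    a=np.degrees(np.arctan2(R[1,0],R[0,0]))
    print("t %.2f"%s["time"],p.round(3),"ang %.1f"%a,"F",np.round(s["wrist_force"],1),"w %.3f"%s["width"],"-> shift",(R.T@(np.array([x,y,z])-p)/.04).round(2),"yaw %.2f"%(-(ang-a)/5))
E
python3 -m creep '[[[-0.4,-0.3,-0.4],-0.5,0.6],[[-1.2,-0.9,-1.0],-1.5,0.6],[[-2.0,-1.5,-1.5],-2.8,0.6],[[-2.8,-2.1,-2.0],-4,0.6],[[-3.6,-2.7,-2.0],-5,0.6]]'
python3 -c "
from h import *
go(.435,-.015,.29,3)"
```

```text
time: 0.52
eef_pos: [0.2235, -0.499, 0.3005]
orientation: [[0.622, -0.783, 0.001], [-0.783, -0.622, -0.003], [0.003, 0.001, -1.0]]
wrist_force: [0.1, -0.1, 0.2]
width: 0.0645
t 0.52 [ 0.223 -0.499  0.3  ] ang -51.5 F [ 0.1 -0.1  0.2] w 0.064 -> shift [ -6.18 -11.67   0.24] yaw -10.90
```

```bash
python3 -m creep '[[[-0.4,-0.8,0],-1,0.6],[[-0.8,-1.6,0],-2,0.6],[[-1.3,-2.4,0],-3,0.6],[[-1.7,-3.2,0],-4,0.6],[[-2.1,-4.0,0],-5,0.6]]'
python3 -c "
from h import *
go(.435,-.015,.29,3)"
```

```text
time: 0.93
eef_pos: [0.2971, -0.3332, 0.2977]
orientation: [[0.895, -0.447, 0.0], [-0.447, -0.895, -0.0], [0.0, 0.0, -1.0]]
wrist_force: [0.4, -0.3, 1.3]
width: 0.0556
t 0.93 [ 0.297 -0.333  0.298] ang -26.6 F [ 0.4 -0.3  1.3] w 0.056 -> shift [-0.47 -8.66  0.19] yaw -5.91
```

```bash
python3 -m creep '[[[-0.05,-0.9,0],-1.2,0.6],[[-0.1,-1.8,0],-2.4,0.6],[[-0.15,-2.7,0],-3.6,0.6],[[-0.2,-3.6,0],-4.8,0.6],[[-0.25,-4.5,0],-6,0.6]]'
python3 -c "
from h import *
go(.435,-.015,.022,3)"
```

```text
time: 1.35
eef_pos: [0.3692, -0.168, 0.2978]
orientation: [[0.998, 0.061, 0.0], [0.061, -0.998, -0.0], [0.0, 0.0, -1.0]]
wrist_force: [0.5, 0.2, -0.3]
width: 0.0556
t 1.35 [ 0.369 -0.168  0.298] ang 3.5 F [ 0.5  0.2 -0.3] w 0.056 -> shift [ 1.87 -3.72  6.89] yaw 0.10
```

```bash
python3 -m creep '[[[0.4,-0.8,0.0],0,0.6],[[0.8,-1.6,0.2],0,0.6],[[1.2,-2.4,0.4],0,0.6],[[1.6,-3.2,0.7],0,0.6],[[1.87,-3.72,1.2],0,0.6]]' >/dev/null
python3 -m creep '[[[0,0,0.9],0,0.6],[[0,0,1.8],0,0.6],[[0,0,2.7],0,0.6],[[0,0,3.5],0,0.6],[[0,0,4.2],0,0.6]]'
python3 -c "
from h import *
go(.435,-.015,.020,3)
p,d=ctrl.snapshot('top');q,e=ctrl.snapshot('side');cv2.imwrite('pics/a.png',np.hstack([p[130:330,180:400],q[150:350,170:400]]))"
```

```text
time: 2.18
eef_pos: [0.4346, -0.0168, 0.0793]
orientation: [[0.998, 0.057, -0.001], [0.057, -0.998, 0.0], [-0.001, -0.0, -1.0]]
wrist_force: [0.7, 0.2, -0.7]
width: 0.056
t 2.18 [ 0.435 -0.017  0.079] ang 3.2 F [ 0.7  0.2 -0.7] w 0.056 -> shift [ 0.02 -0.04  1.48] yaw 0.05
```

View pics/a.png

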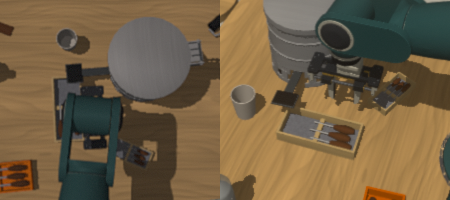

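The hand is between the tray and the can and clears the plate, the can and the small tray. I'll lower it and push gently.

```bash
python3 -m creep '[[[0,0,0.4],0,0.6],[[0,0,0.8],0,0.6],[[0,0,1.2],0,0.6],[[0,-0.1,1.45],0,0.6],[[0,-0.2,1.47],0,0.6]]'
python3 -m creep '[[[0,-0.15,0],0,0.6],[[0,-0.3,0],0,0.6],[[0,-0.45,0],0,0.6],[[0,-0.6,0],0,0.6],[[0,-0.75,0],0,0.6]]'
python3 -m creep '[[[0,-0.15,0],0,0.6],[[0,-0.3,0],0,0.6],[[0,-0.45,0],0,0.6],[[0,-0.6,0],0,0.6],[[0,-0.75,0],0,0.6]]'
```

```text
time: 2.7
eef_pos: [0.4347, -0.0088, 0.0227]
orientation: [[0.998, 0.056, -0.001], [0.056, -0.998, 0.0], [-0.001, -0.0, -1.0]]
wrist_force: [-0.0, -0.6, -1.1]
width: 0.0557
time: 3.12
eef_pos: [0.4338, 0.0214, 0.024]
orientation: [[0.998, 0.056, 0.002], [0.056, -0.998, -0.001], [0.002, 0.001, -1.0]]
wrist_force: [0.9, -4.9, 3.1]
width: 0.0557
time: 3.53
eef_pos: [0.4315, 0.0515, 0.023]
orientation: [[0.998, 0.056, -0.0], [0.056, -0.998, -0.0], [-0.0, 0.0, -1.0]]
wrist_force: [0.1, -5.0, 3.5]
width: 0.0558
```

```bash
python3 -m creep '[[[0,-0.18,0],0,0.6],[[0,-0.36,0],0,0.6],[[0,-0.54,0],0,0.6],[[0,-0.72,0],0,0.6],[[0,-0.9,0],0,0.6]]'
python3 -m creep '[[[0,-0.18,0],0,0.6],[[0,-0.36,0],0,0.6],[[0,-0.54,0],0,0.6],[[0,-0.7,0],0,0.6],[[0,-0.8,0],0,0.6]]'
python3 -m creep '[[[0,0.1,0],0,0.6],[[0,0.4,0],0,0.6],[[0,0.6,0],0,0.6],[[0,0.8,-0.5],0,0.6],[[0,0.8,-1.4],0,0.6]]'
python3 -m creep '[[[0,0,-0.9],0,0.6],[[0,0,-1.8],0,0.4],[[0,0,-2.7],0,0.2],[[0,0,-3.4],0,0],[[0,0,-3.6],0,0]]'
python3 - <<'E'
from h import *
go(.585,.045,.2,3)
p,d=ctrl.snapshot('top');q,e=ctrl.snapshot('side');cv2.imwrite('pics/b.png',np.hstack([p[130:330,100:400],q[150:400,170:470][:200]]))
W=cloud('side',e)[225:335,200:340].reshape(-1,3);W=W[(W[:,2]>.02)&(W[:,2]<.05)&(W[:,1]>.09)&(W[:,1]<.32)&(W[:,0]>.34)]
r=cv2.minAreaRect(W[:,:2].astype(np.float32));print(r,W.min(0),W.max(0))
E
```

```text
time: 3.95
eef_pos: [0.4295, 0.0874, 0.023]
orientation: [[0.998, 0.056, -0.0], [0.056, -0.998, -0.0], [-0.0, 0.0, -1.0]]
wrist_force: [0.9, -5.3, 4.4]
width: 0.0557
time: 4.37
eef_pos: [0.4276, 0.1195, 0.0229]
orientation: [[0.998, 0.057, -0.0], [0.057, -0.998, -0.0], [-0.0, -0.0, -1.0]]
wrist_force: [-0.5, -5.3, 3.5]
width: 0.0558
time: 4.78
eef_pos: [0.4274, 0.0853, 0.076]
orientation: [[0.998, 0.055, -0.007], [0.055, -0.998, -0.001], [-0.007, 0.0, -1.0]]
wrist_force: [-0.1, -0.1, -0.3]
width: 0.0557
time: 5.2
eef_pos: [0.4304, 0.0867, 0.2276]
orientation: [[0.998, 0.056, 0.005], [0.056, -0.998, 0.001], [0.005, -0.001, -1.0]]
wrist_force: [0.3, 0.1, 0.4]
width: 0.0339
t 5.20 [0.43  0.087 0.228] ang 3.2 F [0.3 0.1 0.4] w 0.034 -> shift [3.8  1.26 0.71] yaw 0.04
((0.5165488123893738, 0.17438292503356934), (0.13287872076034546, 0.3304169178009033), 83.73228454589844) [0.35374154 0.09043792 0.02002361] [0.67374455 0.23671795 0.04220148]
```

View pics/b.png

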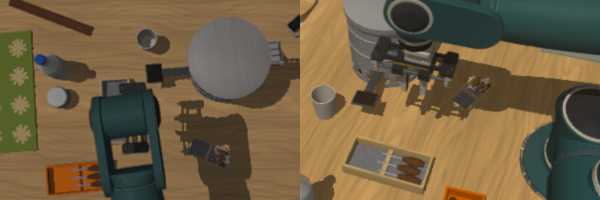

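The tray is clear: its can-side wall is now at y≈0.13, and the plate's outer edge is at 0.075. The cup (147,38 in the crop), tin (58,97) and bottle (50,65) haven't moved. Next I'll put the shut fingers over the plate, turned to -30° so the gripper body stays away from the cup and can.

```bash
python3 -m creep '[[[0.6,0.2,-0.4],1.2,0],[[1.5,0.5,-0.2],2.6,0],[[2.4,0.8,0.2],4,0],[[3.2,1.1,0.6],5.4,0],[[3.8,1.2,1.0],6.6,0]]'
python3 -m creep '[[[0,0,0.3],0,0],[[0,0,0.6],0,0],[[0,0,0.8],0,0],[[0,0,0.9],0,0],[[0,0,0.9],0,0]]'
python3 -c "
from h import *
go(.583,.047,.095,-30)
p,d=ctrl.snapshot('top');q,e=ctrl.snapshot('side');cv2.imwrite('pics/c.png',np.hstack([p[130:330,100:400],q[150:400,170:470][:200]]))"
```

```text
time: 5.72
eef_pos: [0.5853, 0.0459, 0.1793]
orientation: [[0.864, -0.503, -0.003], [-0.503, -0.864, -0.0], [-0.002, 0.002, -1.0]]
wrist_force: [0.1, 0.6, -0.7]
width: 0.0001
time: 6.13
eef_pos: [0.583, 0.0477, 0.1463]
orientation: [[0.869, -0.495, -0.001], [-0.495, -0.869, 0.0], [-0.001, 0.0, -1.0]]
wrist_force: [-0.1, -0.4, -0.6]
width: 0.0005
t 6.13 [0.583 0.048 0.146] ang -29.7 F [-0.1 -0.4 -0.6] w 0.001 -> shift [0.01 0.01 1.28] yaw 0.06
```

View pics/c.png

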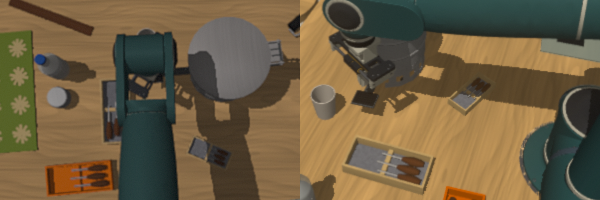

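Tip is centred over the plate and everything is clear. I'll go down to contact, then press at about 18 mm/s.

```bash
python3 -m creep '[[[0,0,0.3],0,0],[[0,0,0.6],0,0],[[0,0,0.85],0,0],[[0,0,1.05],0,0],[[0,0,1.15],0,0]]'
python3 -m creep '[[[0,0,0.03],0,0],[[0,0,0.06],0,0],[[0,0,0.09],0,0],[[0,0,0.12],0,0],[[0,0,0.15],0,0]]'
python3 -m creep '[[[0,0,0.03],0,0],[[0,0,0.06],0,0],[[0,0,0.09],0,0],[[-0.01,-0.01,0.13],0,0],[[-0.01,-0.01,0.17],0,0]]'
```

```text
time: 6.65
eef_pos: [0.5834, 0.0475, 0.099]
orientation: [[0.868, -0.497, -0.002], [-0.497, -0.868, -0.0], [-0.002, 0.001, -1.0]]
wrist_force: [-0.0, 0.3, 0.0]
width: 0.0002
time: 7.07
eef_pos: [0.5842, 0.0475, 0.0953]
orientation: [[0.868, -0.497, 0.001], [-0.497, -0.868, 0.0], [0.001, -0.0, -1.0]]
wrist_force: [0.1, 0.1, 0.2]
width: 0.0003
time: 7.48
eef_pos: [0.5843, 0.0478, 0.0897]
orientation: [[0.868, -0.497, 0.001], [-0.497, -0.868, -0.001], [0.001, -0.0, -1.0]]
wrist_force: [-8.0, -1.9, 21.0]
width: 0.0004
```

```bash
python3 -m creep '[[[0,0,0.04],0,0],[[0,0,0.08],0,0],[[0,0,0.12],0,0],[[-0.01,-0.01,0.16],0,0],[[-0.01,-0.01,0.20],0,0]]'
python3 -m creep '[[[0,0,0.04],0,0],[[0,0,0.08],0,0],[[0,0,0.12],0,0],[[-0.01,-0.01,0.16],0,0],[[-0.01,-0.01,0.20],0,0]]'
python3 -m creep '[[[0,0,0.04],0,0],[[0,0,0.08],0,0],[[0,0,0.12],0,0],[[-0.01,-0.01,0.16],0,0],[[-0.01,-0.01,0.20],0,0]]'
```

```text
time: 7.9
eef_pos: [0.5841, 0.049, 0.0822]
orientation: [[0.868, -0.496, 0.002], [-0.496, -0.868, 0.001], [0.001, -0.002, -1.0]]
wrist_force: [-8.6, 3.4, 20.6]
width: 0.001
time: 8.32
eef_pos: [0.5841, 0.05, 0.0743]
orientation: [[0.868, -0.496, 0.002], [-0.496, -0.868, 0.002], [0.001, -0.002, -1.0]]
wrist_force: [-7.6, 7.9, 19.8]
width: 0.0001
time: 8.73
eef_pos: [0.5841, 0.0508, 0.0662]
orientation: [[0.868, -0.496, 0.002], [-0.496, -0.868, 0.002], [0.001, -0.003, -1.0]]
wrist_force: [-6.1, 8.5, 17.8]
width: 0.0004
```

```bash
python3 -m creep '[[[-0.01,-0.01,0.04],0,0],[[-0.01,-0.01,0.08],0,0],[[-0.01,-0.02,0.12],0,0],[[-0.02,-0.02,0.16],0,0],[[-0.02,-0.02,0.20],0,0]]'
python3 -m creep '[[[0,0,0.04],0,0],[[0,0,0.08],0,0],[[0,0,0.12],0,0],[[-0.01,-0.01,0.16],0,0],[[-0.01,-0.01,0.20],0,0]]'
python3 -m creep '[[[0,0,0.04],0,0],[[0,0,0.08],0,0],[[0,0,0.12],0,0],[[-0.01,-0.01,0.16],0,0],[[-0.01,-0.01,0.20],0,0]]'
```

```text
time: 9.15
eef_pos: [0.584, 0.0518, 0.0581]
orientation: [[0.868, -0.496, 0.003], [-0.496, -0.868, 0.002], [0.001, -0.003, -1.0]]
wrist_force: [-4.2, 7.4, 16.3]
width: 0.0003
time: 9.57
eef_pos: [0.5839, 0.0523, 0.0499]
orientation: [[0.868, -0.496, 0.003], [-0.496, -0.868, 0.002], [0.001, -0.003, -1.0]]
wrist_force: [-3.0, 8.5, 14.4]
width: 0.0007
time: 9.98
eef_pos: [0.5838, 0.0527, 0.0417]
orientation: [[0.868, -0.496, 0.003], [-0.496, -0.868, 0.001], [0.002, -0.003, -1.0]]
wrist_force: [-0.3, 5.9, 11.9]
width: 0.0007
```

```bash
python3 -m creep '[[[0,0,0.03],0,0],[[0,0,0.06],0,0],[[0,0,0.09],0,0],[[0,0,0.12],0,0],[[0,0,0.15],0,0]]'
```

```text
time: 10.4
eef_pos: [0.5838, 0.0528, 0.0355]
orientation: [[0.868, -0.496, 0.003], [-0.496, -0.868, 0.002], [0.001, -0.003, -1.0]]
wrist_force: [1.0, 7.5, 10.0]
width: 0.0005
```

```bash
python3 -m creep '[[[0,0,0.03],0,0],[[0,0,0.06],0,0],[[0,0,0.09],0,0],[[0,0,0.12],0,0],[[0,0,0.15],0,0]]'; python3 -m creep '[[[0,0,0.02],0,0],[[0,0,0.04],0,0],[[0,0,0.06],0,0],[[0,0,0.08],0,0],[[0,0,0.08],0,0]]'
```

```text
time: 10.82
eef_pos: [0.5838, 0.0527, 0.0294]
orientation: [[0.868, -0.496, 0.003], [-0.496, -0.868, 0.002], [0.001, -0.003, -1.0]]
wrist_force: [-0.1, 7.3, 21.6]
width: 0.0009
time: 11.23
eef_pos: [0.5841, 0.0528, 0.0291]
orientation: [[0.868, -0.496, 0.003], [-0.496, -0.868, 0.002], [0.002, -0.003, -1.0]]
wrist_force: [-15.7, 6.2, 40.8]
width: 0.0004
```

The force jumped from 10 to 41 N and z stopped at 29 mm, so the lever is on its end stop. I'll ease off to a moderate hold and check.

```bash
python3 -m creep '[[[0,0,-0.02],0,0],[[0,0,-0.04],0,0],[[0,0,-0.04],0,0],[[0,0,-0.04],0,0],[[0,0,-0.04],0,0]]'
python3 - <<'E'
from h import *
p,d=ctrl.snapshot('top');q,e=ctrl.snapshot('side');cv2.imwrite('pics/d.png',np.hstack([p[100:340,100:400],q[60:400,100:480]][0:1]+[cv2.resize(q[60:400,100:480],(268,240))]))
W=cloud('side',e)[30:200,180:340].reshape(-1,3);W=W[(W[:,2]>.27)&(W[:,1]<-.08)&(W[:,1]>-.34)&(W[:,0]>.5)&(W[:,0]<.72)]
k=np.polyfit(W[:,1],W[:,2],1);print(len(W),"zmax",W[:,2].max(),"lid angle",np.arctan(k[0]))
go(.584,.053,.029,-30)
E
```

```text
time: 11.65
eef_pos: [0.584, 0.0528, 0.0293]
orientation: [[0.868, -0.496, 0.003], [-0.496, -0.868, 0.002], [0.002, -0.003, -1.0]]
wrist_force: [-7.1, 6.0, 24.1]
width: 0.0006
3252 zmax 0.48772538047447866 lid angle 1.1194928263366246
t 11.75 [0.584 0.053 0.029] ang -29.8 F [-7.6  7.5 24.4] w 0.000 -> shift [-0.   -0.01  0.01] yaw 0.05
```

View pics/d.png

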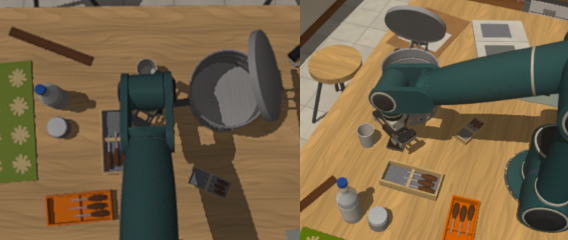

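The lid stands fully open (fitted angle 1.12 rad against a nominal 1.13). The tray is clear and the bystanders are undisturbed. The hold is steady at about 24 N, so I'm handing in.

```bash
python3 -c "
from plant import ctrl
print(ctrl.close_job())"
```

```text
the job is handed in; nothing more can be done
None
```

The lid is fully open and the arm is still holding the lever down; I handed the job in at about 11.8 s.

- **Tray:** I slid it about 105 mm along the table to the robot's left with the fingertips, at about 5 N. Judging by the fingertip position and the pictures, its near side ended at y≈0.13, and the plate's outer edge is at 0.075. My depth fit of the tray's final position picked up the arm and was unusable.
- **Lever and lid:** I pressed the plate down over about 4 s to its end stop, at 29 mm as described. The lid rose in step to a measured 1.12 rad (nominal 1.13).
- **Force:** The push peaked briefly at 41 N vertically (about 44 N in all) on the fingertips at the end stop. I eased it to about 24 N for the hold. The lever itself took up to 21 N, slightly above the 12–20 N given.
- **Other things:** In the last picture the cup, tin, bottle and other trays look unmoved. I did not re-measure them.

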